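# Block the springing drawer with the slab

## Robot

A 6-joint arm with a two-finger parallel gripper is mounted at the origin on the work surface. World frame = base frame: x ahead of the robot, y to its left, z up, the work surface at z = 0. Lengths are in m, angles in rad, forces in N, time in s.
With the tool pointing down it reaches from about 0.4 to 0.825 m from the base axis. Payload 7 kg.
Tool frame: the origin (TCP) lies at the centre of the arm's flange, where the gripper is bolted on; the fingertips stand 178 mm ahead of it and the grasp point (between the pads) lies 159 mm ahead of it; z points along the fingers, y is the direction in which the jaws open and shut (so a half turn about z gives the same grasp; the last joint's range is limited). The gripper opens to 88 mm and grips with 3 to 60 N. Pads are 19 mm wide; open, the fingers measure 130 mm over their backs; the gripper's body (78 mm by 193 mm) begins 47 mm behind the grasp point.
Start: joints at [-0.894, 0.359, 0.012, 0, -1.224, -0.288], TCP at [0.256, -0.625, 0.405] pointing down, gripper open.
Joint ranges: [-3.07, 3.07], [-1.43, 2.12], [-1.02, 1.25], [-3.03, 1.67], [-3.05, -0], [-3.03, 3.03]. Speed limits (rad/s): [2.39, 2.39, 3.01, 3.14, 3.14, 3.14].

## Interface

Orientations are given as [roll, pitch, yaw] about the fixed x, y, z axes, in that order (R = Rz(yaw) Ry(pitch) Rx(roll)).
In Python, from station import arm gives the robot as it stands.
- The arm moves only by the shell command python3 -m handwheel 'ROWS' [OPENING] [FORCE]. ROWS is JSON, a list of rows, each a list of 4 numbers: the shift along the world's x, y, z in cm, then the turn about the world's z in rad. In form: [[dx, dy, dz, yaw], ...]. A call has 1 to 20 rows; each row shifts and turns the commanded pose from where the row before left it; what a row does not reach is not made up. A row lasts 1/10 s, in which the tool goes at most 50 mm and 8.59 degrees, less where a joint would pass 70% of its speed; a pose out of reach is approached as far as the arm can. A call is refused whole if a number of a shift passes 5 or a number of a turn 0.15, either way. A call with a gripper value outside its range is refused whole. OPENING is the closure, from 0 (fully open) to 1 (shut), set as the call begins (- or left out, the last holds). The fingers move at their own pace and stop on an object; FORCE is the grip in N (left out, the last holds). Time passes only in rows, so rows that do not move let the fingers close. It gives the time, the measured TCP pose, the force and the opening at its end, in the units of the state.
- arm.get_state(): the state, without advancing time (a new reading comes with each control period).
- arm.grab_frame(name): name is "scene" or "top" or "wrist"; returns a dict with "image" (400x640x3 uint8, red, green, blue), "depth" (400x640 float32, m along the optical axis (not along the pixel's ray), 0 where there is no reading), "vfov" (degrees; the focal length in pixels is half the picture's height over the tangent of half this angle, whatever the lens; pixels are square), "cx", "cy" (the principal point, pixels), "rvec" (rotation vector, rad) and "tvec" (3), from world to camera coordinates, as OpenCV has them. Camera axes: x right, y down, z forward; pixel columns grow to the right and rows downward; lengths in m; the calibration is good to about 2 mm. A picture is of the moment at which its call begins.
- arm.job_done(): hands the job in, once; it reports no verdict.
The state is a dict: "t": time; "q": joint angles; "qd": joint speeds; "joint_efforts": joint torques, N m; "eef_pos": TCP position; "ee_rot": TCP orientation; "force": force on the tool from outside, world axes, zero at the start; "moment": the same for the moment, N m; "width": finger opening in m.
Only numpy, scipy, OpenCV 4.12 (cv2) and the standard library are available. Lean on these libraries where they do the work, as an engineer would, in place of code of your own. Each camera call takes 0.05 s, during which the arm holds its last target.

## Task

The plastic drawer under the window keeps springing open. Push the loose concrete slab offcut along the shelf, without lifting or tipping it, until its long side lies flat against the middle of the drawer front and the drawer is pushed fully home, then take your hand away so that the slab keeps the drawer shut. Leave everything else where it is.

Things in the scene. Friction and masses are not known exactly. Their poses are not given: they have to be found in the camera images.
- slab: the loose offcut of grey concrete paving slab lying flat on the shelf in front of the drawer: 90 mm along its x, 120 mm along its y (the long sides face its +x and -x), 40 mm high, about 0.9 kg; origin at the centre of its underside. Too wide for most grippers; it slides on the shelf under about 3 to 8 N
- unit: the fixed grey plastic drawer unit, 240 mm wide (its y), 110 mm high, standing on the shelf; its drawer front faces its -x, roughly towards the robot. Origin on the shelf surface, below the middle of the outer face of the drawer front when the drawer is fully home (so that face then lies at x = 0 of this frame, and 'drawer' in front of it, towards -x, when it is out)
- drawer (a joint): how far the drawer is out, in m: 0 is fully home, against a hard stop; grows as it comes out towards the unit's -x. Its front is a flat white panel 224 mm wide, from 8 to 100 mm above the shelf, without a handle standing out. A weak worn spring pushes it out: if let go it springs back out about 33 mm; pushing it home takes about 2 N and it then presses outwards with about 1 N
- saucers: stack of three nested round green plastic saucers, 122 mm across, 41 mm high; origin at the centre of its underside; leave it alone
- nozzle: red trigger spray nozzle standing on its white collar, about 90 x 42 mm, 71 mm high; origin under the collar; leave it alone
- flowerpot: small open terracotta pot, 84 mm across the rim, 75 mm high; origin at the centre of its underside; leave it alone
- dibber: wooden dibber with a crossbar handle and a steel point, lying on top of the drawer unit, 200 mm long, 25 mm high; origin on the unit's top beneath the shaft, its point towards its +x; leave it alone
- hammer: black rubber-tipped hammer lying on the shelf, 260 mm long, 26 mm high; origin on the shelf beneath the middle of its length, handle towards its -x; leave it alone
Mind the look-alikes: they are no part of the job. Several things look just like the slab: the one meant starts farthest to the robot's left.

How it is judged:
By the outcome, as a careful person would: the job done as asked, in the order asked, and still so for the second after the job is handed in, with the robot touching nothing.
It also fails if it takes over 67 s, if anything falls off the work surface, if the arm or the gripper's body presses on something with over 40 N, if the wrist force passes 120 N, or if a joint passes its speed limit or range.

## Working session

There is one attempt and no reset: what is moved stays moved. The work goes in short steps, Python scripts to look and compute and a shell command to move; the robot and the scene stay as the last step left them, time stands still between calls to the robot, and variables do not carry over. Pictures are saved under pics/ and viewed, and the job is handed in when it is done.

```bash
ls; mkdir -p pics; python3 - <<'E'
from station import arm
import cv2, pickle
s=arm.get_state(); print({k:s[k] for k in('t','eef_pos','ee_rot','force','width')})
for n in('scene','top'):
    f=arm.grab_frame(n); pickle.dump(f,open(f'pics/{n}0.pkl','wb')); cv2.imwrite(f'pics/{n}0.png',f['image'][:,:,::-1]); print(n,f['vfov'],f['cx'],f['cy'],f['rvec'],f['tvec'])
E
```

```text
pics
{'t': 0.0, 'eef_pos': array([ 0.25578757, -0.62444246,  0.40370883]), 'ee_rot': array([ 3.13989821e+00, -1.59896984e-04, -2.75293958e+00]), 'force': array([-0.56282313, -0.54945781, -0.23721546]), 'width': 0.08768666206601491}
scene 45.92913163082234 323.3373071121692 205.3656037799398 [ 0.62827543  2.57704678 -1.2195008 ] [ 0.44094373 -0.04991967  1.85734101]
top 45.90591949435067 317.8084156083471 206.52155532115316 [ 2.13757735 -2.18567426  0.13939476] [0.00477053 0.51177502 1.66490002]
```

View pics/scene0.png

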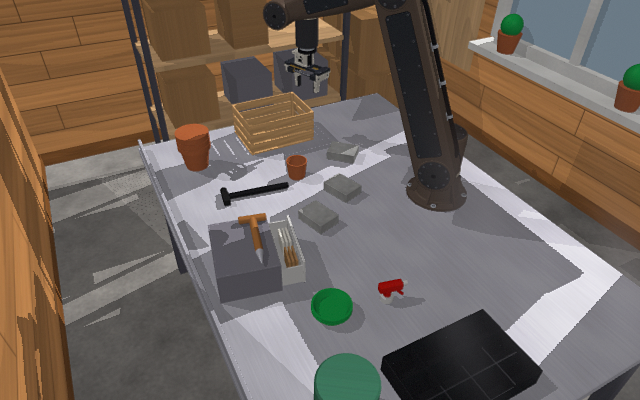

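View pics/top0.png

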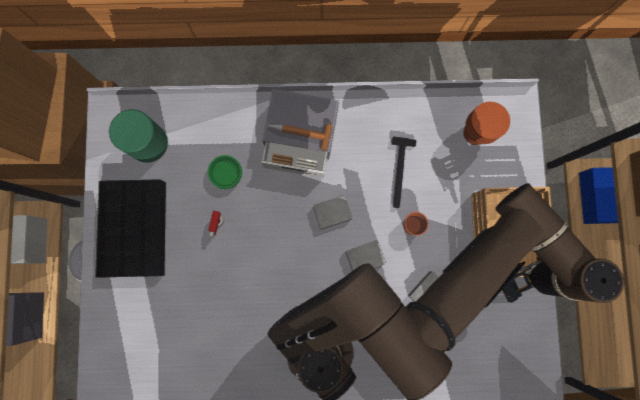

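Three grey slabs are visible, at top-view pixels (332,213), (365,258) and (425,287). The first is farthest left in the image. I'll check that this is +y, measure it, and enlarge it.

```bash
cat > h.py <<'E'
import numpy as np, cv2, pickle
def cam(f):
    R=cv2.Rodrigues(np.array(f['rvec'],float))[0]; t=np.array(f['tvec'],float)
    F=f['image'].shape[0]/2/np.tan(np.radians(f['vfov'])/2); return R,t,F
def cloud(f):
    R,t,F=cam(f); d=f['depth']; v,u=np.mgrid[:d.shape[0],:d.shape[1]]
    P=np.stack([(u-f['cx'])/F*d,(v-f['cy'])/F*d,d],-1); return (P-t)@R
def ray(f,uv,z):
    R,t,F=cam(f); uv=np.atleast_2d(uv).astype(float)
    r=np.c_[(uv[:,0]-f['cx'])/F,(uv[:,1]-f['cy'])/F,np.ones(len(uv))]@R; c=-t@R
    return c+r*((z-c[2])/r[:,2])[:,None]
def proj(f,P):
    R,t,F=cam(f); p=np.atleast_2d(P)@R.T+t; return np.c_[p[:,0]/p[:,2]*F+f['cx'],p[:,1]/p[:,2]*F+f['cy']]
def blobs(f,zl,zh,box,amin=60):
    C=cloud(f); m=(C[...,2]>zl)&(C[...,2]<zh)&(f['depth']>0)
    m&=(C[...,0]>box[0])&(C[...,0]<box[1])&(C[...,1]>box[2])&(C[...,1]<box[3])
    m=m.astype(np.uint8); n,l,s,c=cv2.connectedComponentsWithStats(m)
    return [(s[i],c[i],l==i,C) for i in range(1,n) if s[i][4]>amin]
E
python3 - <<'E'
from h import *
f=pickle.load(open('pics/top0.pkl','rb'))
for s,c,m,C in blobs(f,0.025,0.05,(0.2,1.2,-.5,.6)):
    P=C[m]; r=cv2.minAreaRect(P[:,:2].astype(np.float32)); print('slab?',c.round(),s[4],np.median(P,0).round(3),r)
for s,c,m,C in blobs(f,0.06,0.16,(0.5,1.2,-.2,.5)):
    P=C[m]; r=cv2.minAreaRect(P[:,:2].astype(np.float32)); print('unit?',c.round(),s[4],np.median(P,0).round(3),r, cv2.boxPoints(r).round(3).tolist())
cv2.imwrite('pics/crop0.png',cv2.resize(f['image'][80:300,200:460,::-1],None,fx=3,fy=2.7,interpolation=cv2.INTER_CUBIC))
E
```

```text
slab? [297.  86.] 1131 [0.958 0.068 0.043] ((0.9623969793319702, 0.04987072944641113), (0.019348176196217537, 1.0993343591690063), 0.014951217919588089)
slab? [160. 147.] 79 [0.737 0.556 0.037] ((0.748015284538269, 0.5631356835365295), (0.031354352831840515, 0.11679627001285553), 70.71475982666016)
slab? [403. 141.] 92 [ 0.748 -0.324  0.028] ((0.747328519821167, -0.32633113861083984), (0.08611518144607544, 0.025149928405880928), 81.00210571289062)
slab? [223. 171.] 427 [0.655 0.336 0.036] ((0.6458662748336792, 0.32884228229522705), (0.12228811532258987, 0.11936595290899277), 44.66613006591797)
slab? [161. 227.] 206 [0.45  0.551 0.038] ((0.4493262767791748, 0.5513325929641724), (0.33680805563926697, 0.0068126521073281765), 0.19444072246551514)
slab? [332. 212.] 841 [ 0.491 -0.057  0.04 ] ((0.49237269163131714, -0.05667217820882797), (0.09142449498176575, 0.12071903795003891), 16.942134857177734)
slab? [420. 221.] 64 [ 0.454 -0.373  0.042] ((0.4505062401294708, -0.3596934378147125), (0.07022318243980408, 0.04125943407416344), 37.678653717041016)
slab? [366. 255.] 735 [ 0.334 -0.174  0.04 ] ((0.32786795496940613, -0.17035752534866333), (0.08994408696889877, 0.12065105885267258), 18.056291580200195)
slab? [425. 283.] 237 [ 0.232 -0.379  0.04 ] ((0.2282686084508896, -0.37569937109947205), (0.03114663064479828, 0.10465220361948013), 45.68992233276367)
unit? [299. 127.] 4259 [0.79  0.053 0.11 ] ((0.7716597318649292, 0.056861504912376404), (0.2411758005619049, 0.26938942074775696), 78.51249694824219) [[0.6159999966621399, -0.03400000184774399], [0.8799999952316284, -0.08799999952316284], [0.9279999732971191, 0.14800000190734863], [0.6639999747276306, 0.20200000703334808]]
```

View pics/crop0.png

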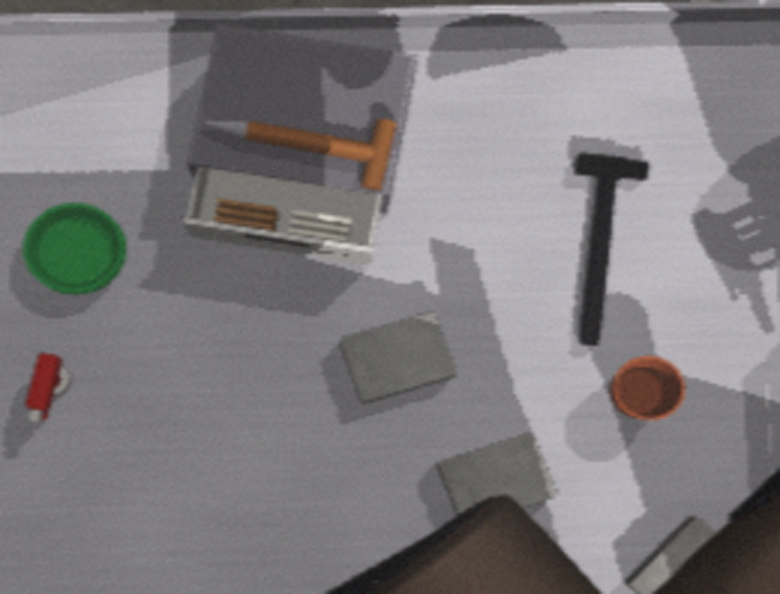

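The slab meant is at top pixel (332,213): y = -0.057, against -0.17 and -0.38 for the other two, so it is farthest to the robot's left. Next I'll measure the unit and the drawer front.

```bash
python3 - <<'E'
from h import *
f=pickle.load(open('pics/top0.pkl','rb')); C=cloud(f)
for zl,zh in((.105,.117),(.090,.1045)):
  for s,c,m,C in blobs(f,zl,zh,(0.5,1.2,-.2,.5),40):
    P=C[m]; r=cv2.minAreaRect(P[:,:2].astype(np.float32)); print(zl,c.round(),s[4],np.median(P,0).round(3),r, cv2.boxPoints(r).round(3).tolist())
# white panel top edge pixels
hsv=cv2.cvtColor(f['image'],cv2.COLOR_RGB2HSV)
z=C[...,2]
for u in range(260,335,6):
    col=[(v,int(z[v,u]*1000),int(C[v,u,0]*1000),f['image'][v,u].tolist()) for v in range(140,186) if z[v,u]>0.085]
    print(u,col[-4:])
E
python3 - <<'E'
import cv2,pickle
f=pickle.load(open('pics/top0.pkl','rb'))
cv2.imwrite('pics/crop1.png',cv2.resize(f['image'][85:185,250:350,::-1],None,fx=6,fy=6,interpolation=cv2.INTER_NEAREST))
f=pickle.load(open('pics/scene0.pkl','rb'))
cv2.imwrite('pics/crop2.png',cv2.resize(f['image'][170:310,200:380,::-1],None,fx=4,fy=4,interpolation=cv2.INTER_CUBIC))
E
```

```text
0.105 [299. 118.] 2685 [0.822 0.052 0.11 ] ((0.809182345867157, 0.04908522218465805), (0.24048316478729248, 0.19188712537288666), 78.5534439086914) [[0.6909999847412109, -0.05000000074505806], [0.8790000081062317, -0.08799999952316284], [0.9269999861717224, 0.14800000190734863], [0.7390000224113464, 0.1860000044107437]]
0.09 [292. 167.] 156 [0.644 0.081 0.099] ((0.6449048519134521, 0.0803384929895401), (0.2194850742816925, 0.011519797146320343), 78.76213073730469) [[0.6179999709129333, -0.026000000536441803], [0.6290000081062317, -0.02800000086426735], [0.671999990940094, 0.18700000643730164], [0.6610000133514404, 0.1889999955892563]]
260 []
266 [(141, 107, 736, [67, 68, 68]), (161, 102, 666, [131, 126, 123]), (162, 99, 663, [138, 136, 133]), (163, 99, 659, [109, 106, 103])]
272 [(142, 102, 733, [80, 76, 81]), (162, 99, 663, [122, 113, 107]), (163, 101, 659, [139, 138, 133]), (164, 102, 655, [111, 111, 106])]
278 [(143, 103, 729, [82, 78, 82]), (163, 92, 660, [109, 98, 91]), (164, 97, 656, [140, 137, 132]), (165, 106, 650, [114, 113, 111])]
284 [(144, 107, 724, [83, 80, 80]), (165, 1
[... 352 characters left out ...]
58])]
302 [(147, 107, 712, [85, 81, 82]), (168, 100, 639, [139, 138, 137]), (169, 93, 637, [134, 131, 129]), (170, 86, 635, [65, 66, 64])]
308 [(148, 118, 705, [107, 103, 107]), (169, 101, 635, [180, 177, 172]), (170, 105, 630, [190, 186, 182]), (171, 90, 630, [155, 155, 151])]
314 [(149, 106, 704, [122, 120, 124]), (170, 106, 630, [201, 198, 194]), (171, 101, 627, [203, 201, 194]), (172, 85, 627, [159, 155, 154])]
320 [(150, 108, 700, [114, 109, 113]), (171, 101, 627, [198, 194, 191]), (172, 103, 623, [207, 204, 200]), (173, 90, 622, [151, 149, 145])]
326 [(148, 129, 701, [136, 92, 64]), (149, 131, 697, [133, 91, 64]), (150, 112, 698, [117, 96, 89]), (151, 112, 695, [122, 118, 119])]
332 []
```

View pics/crop1.png

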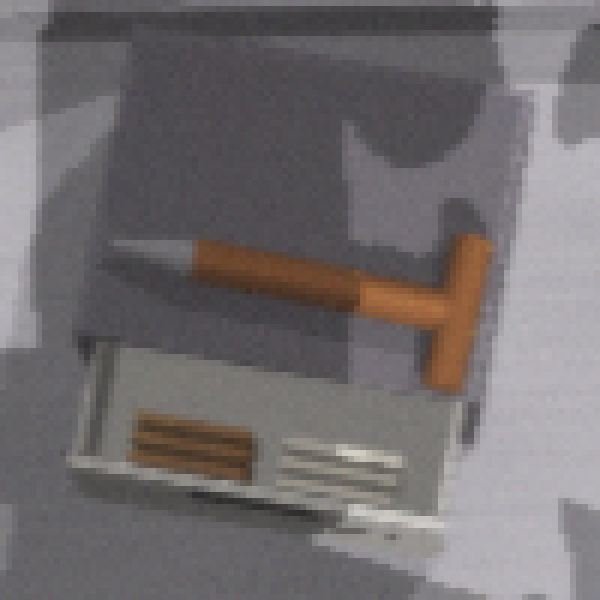

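View pics/crop2.png

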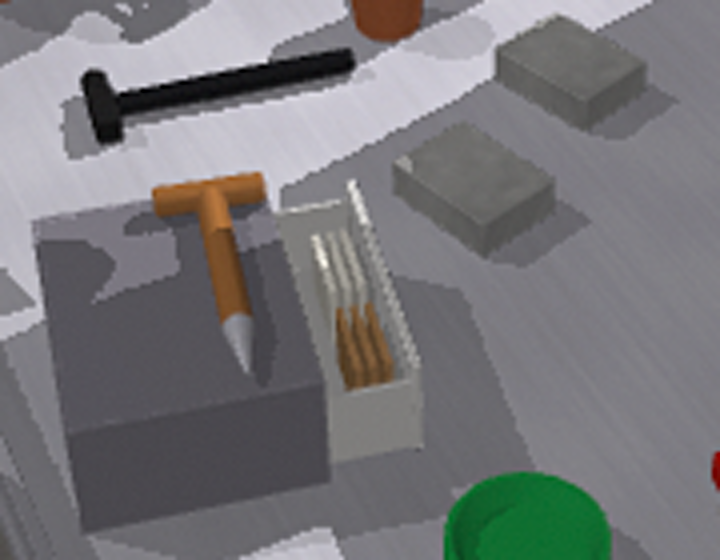

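```bash
python3 -m handwheel '[[1.3,2.4,0,0.074],[1.3,2.4,0,0.074],[1.3,2.4,0,0.074],[1.3,2.4,0,0.074],[1.3,2.4,0,0.074],[1.3,2.4,0,0.074],[1.3,2.4,0,0.074],[1.3,2.4,0,0.074],[1.3,2.4,0,0.074],[1.3,2.4,0,0.074],[1.3,2.4,0,0.074],[1.3,2.4,0,0.074],[1.3,2.4,0,0.074],[1.3,2.4,0,0.074],[1.3,2.4,0,0.074],[1.3,2.4,0,0.074],[1.3,2.4,0,0.074],[1.3,2.4,0,0.074],[1.3,2.4,0,0.074],[1.3,2.4,0,0.074]]' 0.55
python3 -m handwheel '[[0,0,0,0],[0,0,0,0],[0,0,0,0]]'
python3 - <<'E'
from station import arm
import cv2, pickle
s=arm.get_state(); print(s['t'],s['eef_pos'],s['ee_rot'],s['q'],s['width'],s['force'])
for n in('wrist','top'):
    f=arm.grab_frame(n); pickle.dump(f,open(f'pics/{n}1.pkl','wb')); cv2.imwrite(f'pics/{n}1.png',f['image'][:,:,::-1])
E
```

```text
t: 2.1
eef_pos: [0.5161, -0.1435, 0.4044]
ee_rot: [3.141, 0.0, -1.27]
force: [0.5, 0.1, -0.3]
width: 0.0398
t: 2.4
eef_pos: [0.5155, -0.1449, 0.4044]
ee_rot: [3.141, 0.0, -1.274]
force: [0.6, -0.8, -1.6]
width: 0.0392
2.4 [ 0.51552011 -0.14493315  0.40443394] [ 3.14101283e+00  1.86749595e-04 -1.27375653e+00] [ 9.22116493e-02  1.29474595e-01 -2.95111740e-01 -7.12155012e-05
 -1.14681568e+00  2.04857514e-01] 0.039158157949497466 [ 0.58860857 -0.82226167 -1.600371  ]
```

View pics/wrist1.png

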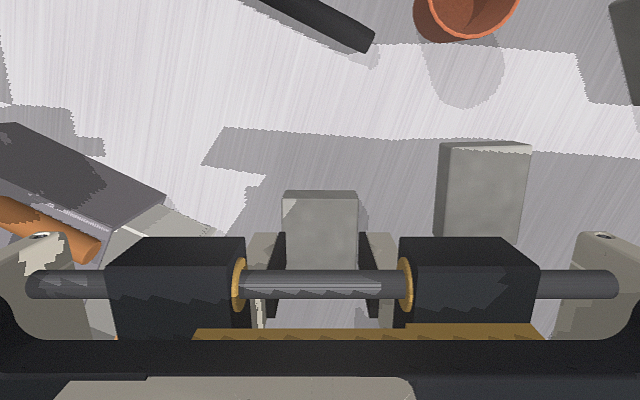

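View pics/top1.png

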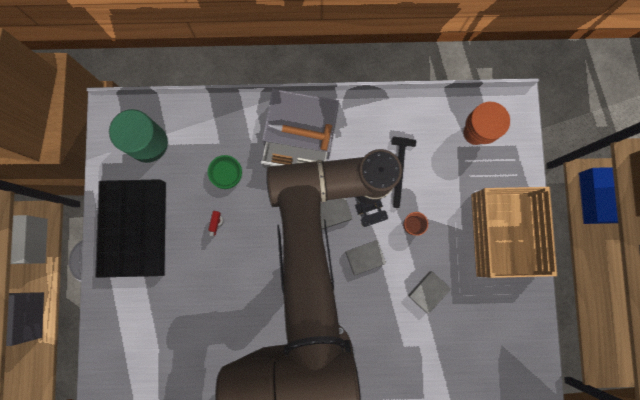

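```bash
python3 - <<'E'
from h import *
f=pickle.load(open('pics/wrist1.pkl','rb'))
print('slab top centre predicted in wrist', proj(f,[[.492,-.057,.04],[.328,-.17,.04],[.5155,-.145,.226]]).round())
R,t,F=cam(f); print('cam at',(-t@R).round(3),'axis',R[2].round(2))
for s,c,m,C in blobs(f,0.025,0.05,(0.2,0.6,-.25,.1)):
    P=C[m]; r=cv2.minAreaRect(P[:,:2].astype(np.float32)); print('slab?',c.round(),s[4],r)
f=pickle.load(open('pics/top1.pkl','rb'))
for p in [(215,222),(415,223),(225,171),(430,290)]: print(p,ray(f,p,.03).round(3))
E
```

```text
slab top centre predicted in wrist [[319. 247.]
 [485. 199.]
 [322. 247.]]
cam at [ 0.539 -0.219  0.384] axis [-0.09  0.27 -0.96]
slab? [484. 190.] 7773 ((0.32857197523117065, -0.17177796363830566), (0.09019505232572556, 0.11964696645736694), 18.350154876708984)
slab? [320. 231.] 5494 ((0.4961864948272705, -0.07179670035839081), (0.09011580795049667, 0.09238901734352112), 16.65425682067871)
(215, 222) [[0.464 0.362 0.03 ]]
(415, 223) [[ 0.445 -0.353  0.03 ]]
(225, 171) [[0.649 0.327 0.03 ]]
(430, 290) [[ 0.207 -0.395  0.03 ]]
```

The wrist view agrees with the top view: slab centre (0.492, -0.058), yaw about 17°. The finger line is 90 mm behind the centre, so I'll descend there.

```bash
python3 -m handwheel '[[0.1,0,-2,0],[0.1,0,-2,0],[0,0.1,-2,0],[0,0,-2,0],[0,0,-2,0],[0,0,-2,0],[0,0,-2,0],[0,0,-2,0],[0,0,-2,0],[0,0,-1.8,0],[0,0,-1,0],[0,0,-0.6,0],[0,0,0,0],[0,0,0,0]]'
python3 - <<'E'
from station import arm
import cv2, pickle
f=arm.grab_frame('wrist'); cv2.imwrite('pics/wrist2.png',f['image'][:,:,::-1])
s=arm.get_state(); print(s['eef_pos'],s['ee_rot'],s['force'])
E
```

```text
t: 3.9
eef_pos: [0.5182, -0.1437, 0.1913]
ee_rot: [-3.141, -0.0, -1.273]
force: [0.5, 0.0, -0.4]
width: 0.0394
[ 0.518226   -0.14368061  0.19147115] [-3.14027917e+00 -4.21405501e-04 -1.27280528e+00] [ 0.48738322 -0.41545299  0.93465955]
```

View pics/wrist2.png

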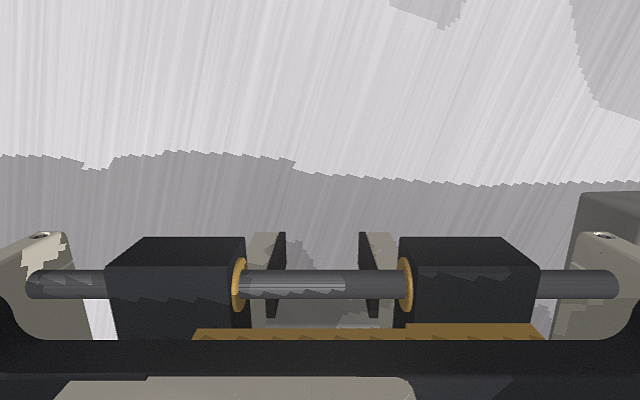

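Fingers are down clear of the slab; its near edge just shows at about (320,325). I'll ease into contact along the slab's +y.

```bash
python3 -m handwheel '[[-0.15,0.48,0,0],[-0.15,0.48,0,0],[-0.15,0.48,0,0],[-0.1,0.3,0,0],[-0.1,0.3,0,0]]';python3 -m handwheel '[[-0.06,0.2,0,0],[-0.06,0.2,0,0]]';python3 -m handwheel '[[-0.06,0.2,0,0],[-0.06,0.2,0,0]]'
```

```text
t: 4.45
eef_pos: [0.5116, -0.1229, 0.1909]
ee_rot: [-3.141, -0.001, -1.272]
force: [2.1, -5.2, -0.2]
width: 0.0391
t: 4.65
eef_pos: [0.5104, -0.1193, 0.1909]
ee_rot: [-3.141, -0.001, -1.272]
force: [0.6, -3.9, 1.3]
width: 0.0398
t: 4.85
eef_pos: [0.5092, -0.1154, 0.1909]
ee_rot: [-3.141, -0.001, -1.273]
force: [1.8, -5.6, 1.2]
width: 0.0394
```

```bash
python3 - <<'E'
import numpy as np
d=.0695;th0=np.radians(107);n=33;L=.1665
tot=-.4966
def yd(a):return np.array([np.cos(a),np.sin(a)])
c=np.array([.5092,-.1154])+d*yd(th0)
p=[c-d*yd(th0)];a=th0
for i in range(n):
    c=c+L/n*yd(a+tot/n/2);a+=tot/n;p.append(c-d*yd(a))
p=np.array(p);print((np.diff(p,axis=0)*100).round(2).tolist(),p[-1],c,tot/n)
E
```

```text
[[-0.24, 0.45], [-0.24, 0.46], [-0.23, 0.46], [-0.22, 0.46], [-0.22, 0.47], [-0.21, 0.47], [-0.2, 0.47], [-0.2, 0.48], [-0.19, 0.48], [-0.18, 0.48], [-0.17, 0.49], [-0.17, 0.49], [-0.16, 0.49], [-0.15, 0.49], [-0.14, 0.49], [-0.14, 0.5], [-0.13, 0.5], [-0.12, 0.5], [-0.11, 0.5], [-0.11, 0.5], [-0.1, 0.51], [-0.09, 0.51], [-0.08, 0.51], [-0.08, 0.51], [-0.07, 0.51], [-0.06, 0.51], [-0.05, 0.51], [-0.04, 0.51], [-0.04, 0.51], [-0.03, 0.51], [-0.02, 0.51], [-0.01, 0.52], [-0.01, 0.52]] [0.46710587 0.04755001] [0.48090617 0.1156661 ] -0.015048484848484847
```

```bash
python3 -m handwheel '[[-0.24,0.45,0,-0.015],[-0.24,0.46,0,-0.015],[-0.23,0.46,0,-0.015],[-0.22,0.46,0,-0.015],[-0.22,0.47,0,-0.015],[-0.21,0.47,0,-0.015],[-0.2,0.47,0,-0.015],[-0.2,0.48,0,-0.015],[-0.19,0.48,0,-0.015],[-0.18,0.48,0,-0.015],[-0.17,0.49,0,-0.015],[-0.17,0.49,0,-0.015],[-0.16,0.49,0,-0.015],[-0.15,0.49,0,-0.015],[-0.14,0.49,0,-0.015],[-0.14,0.5,0,-0.015]]'
python3 - <<'E'
from station import arm
import pickle,cv2
from h import *
f=arm.grab_frame('top'); cv2.imwrite('pics/top3.png',cv2.resize(f['image'][80:300,200:460,::-1],None,fx=3,fy=2.7,interpolation=cv2.INTER_CUBIC))
f=arm.grab_frame('scene'); cv2.imwrite('pics/scene3.png',cv2.resize(f['image'][100:320,200:460,::-1],None,fx=3,fy=2.7,interpolation=cv2.INTER_CUBIC))
for s,c,m,C in blobs(f,0.03,0.05,(0.35,0.7,-.25,.25)):
    P=C[m]; r=cv2.minAreaRect(P[:,:2].astype(np.float32)); print('slab?',c.round(),s[4],r)
E
```

```text
t: 6.45
eef_pos: [0.478, -0.0392, 0.1909]
ee_rot: [3.141, -0.001, -1.513]
force: [0.9, -6.2, 3.8]
width: 0.0393
slab? [334. 227.] 706 ((0.4741438627243042, 0.024700988084077835), (0.09348132461309433, 0.14399453997612), 1.7802584171295166)
```

View pics/scene3.png

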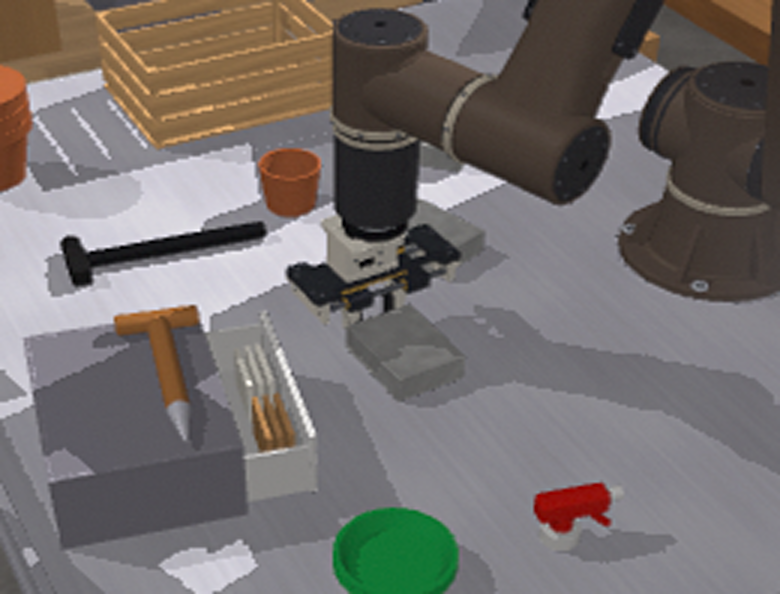

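The slab at scene crop (405,350) follows squarely, with yaw about 2–3° as planned and nothing else disturbed. I'll continue the arc.

```bash
python3 -m handwheel '[[-0.13,0.5,0,-0.015],[-0.12,0.5,0,-0.015],[-0.11,0.5,0,-0.015],[-0.11,0.5,0,-0.015],[-0.1,0.51,0,-0.015],[-0.09,0.51,0,-0.015],[-0.08,0.51,0,-0.015],[-0.08,0.51,0,-0.015],[-0.07,0.51,0,-0.015],[-0.06,0.51,0,-0.015],[-0.05,0.51,0,-0.015],[-0.04,0.51,0,-0.015],[-0.04,0.51,0,-0.015],[-0.03,0.51,0,-0.015],[-0.02,0.51,0,-0.015],[-0.01,0.52,0,-0.015],[-0.01,0.52,0,-0.015],[0,0,0,0]]'
python3 -m handwheel '[[-0.2,-1,0,0],[-0.2,-1,0,0],[-0.2,-1,0,0],[0,0,2,0],[0,0,3,0],[0,0,3,0],[0,0,3,0],[0,0,3,0],[0,0,0,0],[0,0,0,0]]'
python3 - <<'E'
from station import arm
from h import *
f=arm.grab_frame('wrist'); cv2.imwrite('pics/wrist4.png',f['image'][:,:,::-1])
for n in('wrist','scene','top'):
  f=arm.grab_frame(n)
  cv2.imwrite(f'pics/{n}4.png',f['image'][:,:,::-1])
  for s,c,m,C in blobs(f,0.03,0.05,(0.38,0.62,-.05,.25)):
    P=C[m]; r=cv2.minAreaRect(P[:,:2].astype(np.float32)); print(n,c.round(),s[4],r,cv2.boxPoints(r).round(3).tolist())
s=arm.get_state();print(s['t'],s['eef_pos'],s['ee_rot'],s['q'])
E
```

```text
t: 8.35
eef_pos: [0.4659, 0.047, 0.1905]
ee_rot: [3.139, -0.002, -1.768]
force: [-1.5, -5.8, 3.4]
width: 0.0396
t: 9.35
eef_pos: [0.4607, 0.017, 0.3311]
ee_rot: [-3.14, 0.002, -1.769]
force: [0.6, -0.4, -0.7]
width: 0.0392
wrist [322. 249.] 2933 ((0.47093942761421204, 0.07573617994785309), (0.038590822368860245, 0.08750202506780624), 78.94916534423828) [[0.42399999499320984, 0.06499999761581421], [0.5099999904632568, 0.04800000041723251], [0.5180000066757202, 0.0860000029206276], [0.4320000112056732, 0.10300000011920929]]
wrist [322. 314.] 2617 ((0.4847258925437927, 0.14335405826568604), (0.03743739053606987, 0.08998679369688034), 79.1013412475586) [[0.43700000643730164, 0.13300000131130219], [0.5249999761581421, 0.11599999666213989], [0.5320000052452087, 0.15299999713897705], [0.4440000057220459, 0.17000000178813934]]
scene [345. 243.] 731 ((0.4789654612541199, 0.11740826070308685), (0.1256268471479416, 0.09020452946424484), 77.6264419555664) [[0.42100000381469727, 0.06599999964237213], [0.5099999904632568, 0.04600000008940697], [0.5360000133514404, 0.16899999976158142], [0.4480000138282776, 0.18799999356269836]]
9.55 [0.46048268 0.01723045 0.32960652] [ 3.13982156e+00 -1.06716771e-03 -1.76821720e+00] [ 4.66574116e-01  7.00660212e-02 -5.49830163e-01 -3.07970761e-04
 -9.52952627e-01 -6.63817277e-01]
```

View pics/wrist4.png

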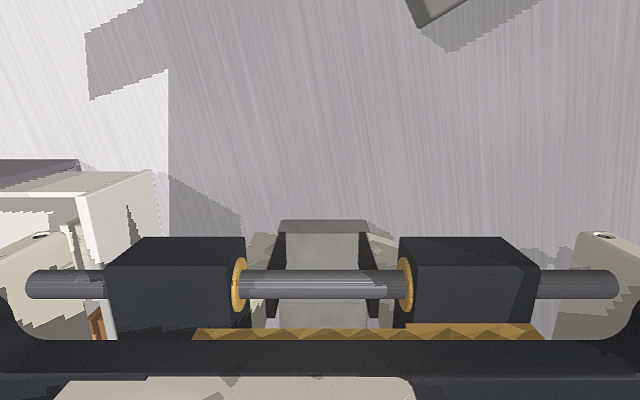

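View pics/scene4.png

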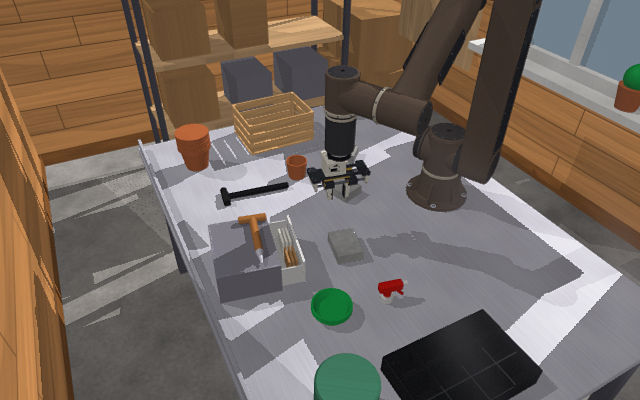

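View pics/top4.png

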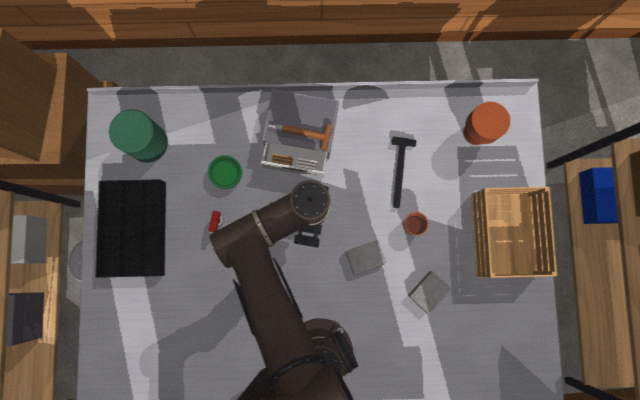

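The slab is now at (0.479, 0.1155), yaw about -11°: square to the drawer and on its centreline (0.2085 against 0.209). Next I go round to its near long side.

```bash
python3 -m handwheel '[[-0.46,0.945,0,-0.131],[-0.46,0.945,0,-0.131],[-0.46,0.945,0,-0.131],[-0.46,0.945,0,-0.131],[-0.46,0.945,0,-0.131],[-0.46,0.945,0,-0.131],[-0.46,0.945,0,-0.131],[-0.46,0.945,0,-0.131],[-0.46,0.945,0,-0.131],[-0.46,0.945,0,-0.131],[-0.46,0.945,0,-0.131],[-0.46,0.945,0,-0.131],[0,0,0,0],[0,0,0,0],[0,0,0,0]]' 0.3
python3 - <<'E'
from station import arm
from h import *
for n in('wrist','scene'):
  f=arm.grab_frame(n)
  cv2.imwrite(f'pics/{n}5.png',f['image'][:,:,::-1])
  for s,c,m,C in blobs(f,0.03,0.05,(0.38,0.62,-.05,.25)):
    P=C[m]; r=cv2.minAreaRect(P[:,:2].astype(np.float32)); print(n,c.round(),s[4],r,cv2.boxPoints(r).round(3).tolist())
s=arm.get_state();print(s['t'],s['eef_pos'],s['ee_rot'],s['q'])
E
```

```text
t: 11.05
eef_pos: [0.4057, 0.1307, 0.3303]
ee_rot: [-3.141, -0.0, 2.946]
force: [0.0, 0.4, -0.2]
width: 0.0616
wrist [322. 243.] 5937 ((0.45875176787376404, 0.12029599398374557), (0.11949126422405243, 0.04999106377363205), 78.87398529052734) [[0.4230000078678131, 0.06599999964237213], [0.47200000286102295, 0.05700000002980232], [0.4950000047683716, 0.17399999499320984], [0.44600000977516174, 0.18400000035762787]]
wrist [322. 301.] 710 ((0.5180544853210449, 0.10851682722568512), (0.11783961951732635, 0.008119852282106876), 78.88318634033203) [[0.503000020980835, 0.050999999046325684], [0.5109999775886536, 0.05000000074505806], [0.5329999923706055, 0.16599999368190765], [0.5249999761581421, 0.16699999570846558]]
scene [345. 243.] 727 ((0.47908154129981995, 0.11694910377264023), (0.12834732234477997, 0.09029863029718399), 78.51519775390625) [[0.421999990940094, 0.06300000101327896], [0.5109999775886536, 0.04500000178813934], [0.5360000133514404, 0.17100000381469727], [0.4480000138282776, 0.1889999955892563]]
11.15 [0.40576045 0.1306555  0.33046116] [-3.14118066e+00 -2.71660665e-04  2.94466151e+00] [ 7.78220963e-01  6.50895314e-03 -6.15131014e-01  7.70684029e-06
 -9.49649814e-01 -2.54595286e+00]
```

View pics/wrist5.png

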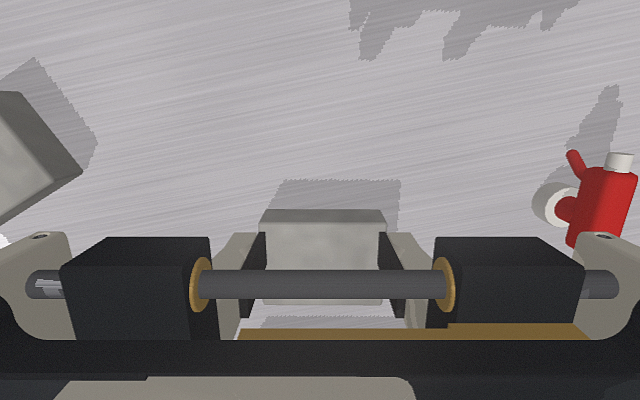

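Near edge centre (0.4345, 0.125), yaw -11.1°, nozzle clear at (600,205). I'll descend and start pushing along the unit's +x.

```bash
python3 -m handwheel '[[0,0,-2,0],[0,0,-2,0],[0,0,-2,0],[0,0,-2,0],[0,0,-2,0],[0,0,-1.8,0],[0,0,-1.2,0],[0,0,-0.9,0],[0,0,0,0],[0,0,0,0]]'
python3 -m handwheel '[[0.5,-0.1,0,0],[0.5,-0.1,0,0],[0.4,-0.08,0,0],[0.3,-0.06,0,0],[0.2,-0.04,0,0],[0.2,-0.04,0,0],[0.2,-0.04,0,0]]'
python3 -m handwheel '[[0.5,-0.1,0,0],[0.5,-0.1,0,0],[0.5,-0.1,0,0],[0.5,-0.1,0,0],[0.5,-0.1,0,0],[0.5,-0.1,0,0],[0.5,-0.1,0,0],[0.5,-0.1,0,0],[0.5,-0.1,0,0],[0.5,-0.1,0,0],[0.5,-0.1,0,0],[0.5,-0.1,0,0]]'
python3 - <<'E'
from station import arm
from h import *
for n in('top','scene'):
  f=arm.grab_frame(n)
  cv2.imwrite(f'pics/{n}6.png',cv2.resize(f['image'][100:320,200:460,::-1],None,fx=3,fy=2.7))
  for s,c,m,C in blobs(f,0.03,0.05,(0.42,0.72,-.05,.22)):
    P=C[m]; r=cv2.minAreaRect(P[:,:2].astype(np.float32)); print(n,c.round(),s[4],r,cv2.boxPoints(r).round(3).tolist())
  for s,c,m,C in blobs(f,0.105,0.117,(0.5,1.0,-.15,.25)):
    P=C[m]; r=cv2.minAreaRect(P[:,:2].astype(np.float32)); print('body',n,c.round(),s[4],r,cv2.boxPoints(r).round(3).tolist())
s=arm.get_state();print(s['t'],s['eef_pos'],s['ee_rot'])
E
```

```text
t: 12.15
eef_pos: [0.4058, 0.131, 0.1918]
ee_rot: [-3.141, 0.0, 2.944]
force: [0.6, -0.4, -0.1]
width: 0.0616
t: 12.85
eef_pos: [0.4278, 0.126, 0.1916]
ee_rot: [-3.14, -0.002, 2.943]
force: [-8.7, 3.6, 6.3]
width: 0.0612
t: 14.05
eef_pos: [0.4872, 0.1136, 0.1914]
ee_rot: [-3.139, -0.004, 2.943]
force: [-10.8, 2.5, 8.5]
width: 0.0614
top [298. 194.] 169 ((0.5530141592025757, 0.07088868319988251), (0.06036115065217018, 0.054416630417108536), 78.40914154052734) [[0.5199999809265137, 0.04699999839067459], [0.5740000009536743, 0.035999998450279236], [0.5860000252723694, 0.0949999988079071], [0.5320000052452087, 0.10599999874830246]]
body top [299. 118.] 2725 ((0.8090003728866577, 0.04914608597755432), (0.24071212112903595, 0.19235974550247192), 78.61573028564453) [[0.6909999847412109, -0.05000000074505806], [0.8799999952316284, -0.08799999952316284], [0.9269999861717224, 0.14800000190734863], [0.7379999756813049, 0.1860000044107437]]
scene [326. 246.] 703 ((0.5314356088638306, 0.10564470291137695), (0.13266313076019287, 0.11271394789218903), 78.42481231689453) [[0.46299999952316284, 0.052000001072883606], [0.5730000138282776, 0.028999999165534973], [0.6000000238418579, 0.1589999943971634], [0.49000000953674316, 0.18199999630451202]]
scene [296. 276.] 81 ((0.6910722255706787, 0.1828640103340149), (0.011729978024959564, 0.05718282610177994), 74.54961395263672) [[0.6620000004768372, 0.1850000023841858], [0.7170000076293945, 0.17000000178813934], [0.7200000286102295, 0.1809999942779541], [0.6650000214576721, 0.19599999487400055]]
body scene [240. 249.] 2978 ((0.8081707954406738, 0.046905890107154846), (0.24807187914848328, 0.18975132703781128), 78.5599365234375) [[0.6909999847412109, -0.0560000017285347], [0.8769999742507935, -0.09300000220537186], [0.9259999990463257, 0.15000000596046448], [0.7400000095367432, 0.18700000643730164]]
14.15 [0.48791715 0.11366392 0.19128554] [-3.13968376e+00 -2.44275000e-03  2.94250744e+00]
```

View pics/scene6.png

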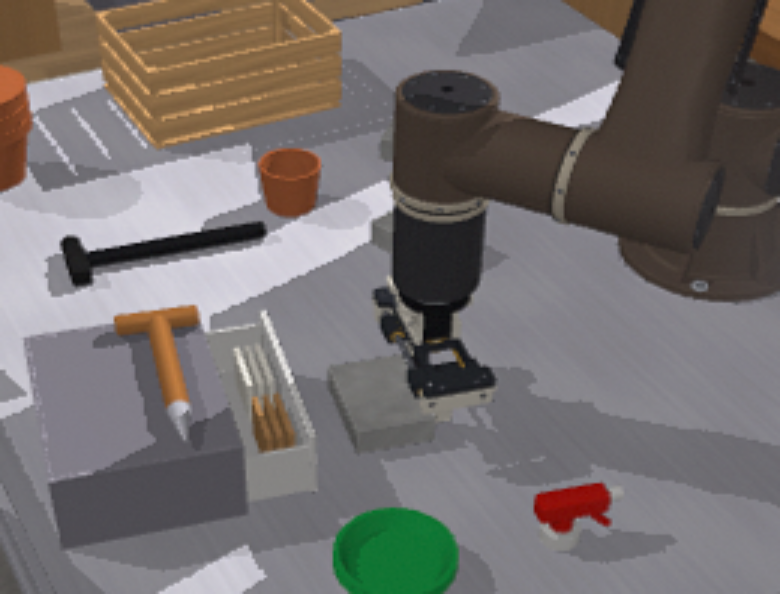

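View pics/top6.png

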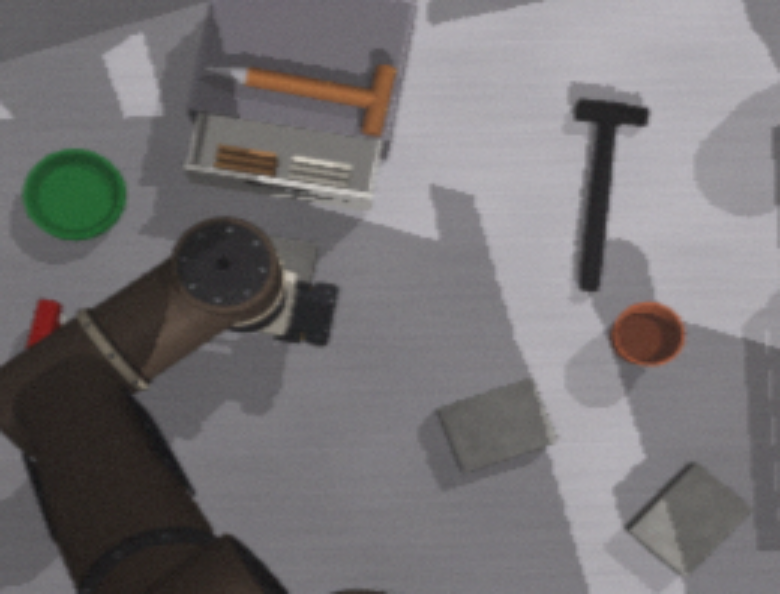

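On track: 55 mm left to the drawer, yaw -11.4°. I'll keep pushing in straight lines and watch the force.

```bash
python3 -m handwheel '[[0.5,-0.1,0,0],[0.5,-0.1,0,0],[0.5,-0.1,0,0],[0.5,-0.1,0,0],[0.5,-0.1,0,0],[0.5,-0.1,0,0],[0.5,-0.1,0,0],[0.5,-0.1,0,0],[0.5,-0.1,0,0]]'
python3 -m handwheel '[[0.3,-0.06,0,0],[0.3,-0.06,0,0],[0.3,-0.06,0,0],[0.3,-0.06,0,0],[0.3,-0.06,0,0]]'
python3 -m handwheel '[[0.3,-0.06,0,0],[0.3,-0.06,0,0],[0.3,-0.06,0,0],[0.3,-0.06,0,0],[0.3,-0.06,0,0],[0.3,-0.06,0,0],[0.3,-0.06,0,0],[0.3,-0.06,0,0]]'
python3 - <<'E'
from station import arm
from h import *
for n in('top','scene'):
  f=arm.grab_frame(n)
  cv2.imwrite(f'pics/{n}7.png',cv2.resize(f['image'][100:320,200:460,::-1],None,fx=3,fy=2.7))
  for s,c,m,C in blobs(f,0.03,0.05,(0.42,0.72,-.05,.22)):
    P=C[m]; r=cv2.minAreaRect(P[:,:2].astype(np.float32)); print(n,c.round(),s[4],r,cv2.boxPoints(r).round(3).tolist())
  for s,c,m,C in blobs(f,0.09,0.104,(0.5,1.0,-.15,.25)):
    P=C[m]; r=cv2.minAreaRect(P[:,:2].astype(np.float32)); print('front',n,c.round(),s[4],r,cv2.boxPoints(r).round(3).tolist())
E
```

```text
t: 15.05
eef_pos: [0.5324, 0.1048, 0.1913]
ee_rot: [-3.14, -0.003, 2.943]
force: [-8.2, 1.5, 5.9]
width: 0.0611
t: 15.55
eef_pos: [0.5471, 0.1019, 0.1913]
ee_rot: [-3.14, -0.004, 2.943]
force: [-9.7, 1.5, 6.8]
width: 0.0615
t: 16.35
eef_pos: [0.5708, 0.0971, 0.1913]
ee_rot: [-3.14, -0.004, 2.943]
force: [-10.8, 3.3, 8.9]
width: 0.0611
top [304. 171.] 130 ((0.6369712352752686, 0.045444779098033905), (0.042583614587783813, 0.05359615758061409), 79.5594482421875) [[0.6069999933242798, 0.028999999165534973], [0.6589999794960022, 0.019999999552965164], [0.6669999957084656, 0.06199999898672104], [0.6140000224113464, 0.07100000232458115]]
front top [310. 162.] 73 ((0.6601505279541016, 0.017590437084436417), (0.09958840906620026, 0.010377464815974236), 78.99536895751953) [[0.6460000276565552, -0.029999999329447746], [0.656000018119812, -0.03200000151991844], [0.675000011920929, 0.06499999761581421], [0.6650000214576721, 0.06700000166893005]]
scene [303. 251.] 570 ((0.6095490455627441, 0.08899267017841339), (0.12876342236995697, 0.09640098363161087), 79.70972442626953) [[0.5509999990463257, 0
[... 376 characters left out ...]
[0.699999988079071, 0.18700000643730164], [0.6909999847412109, 0.18799999356269836]]
front scene [307. 231.] 107 ((0.5996026992797852, 0.08067761361598969), (0.15551427006721497, 0.020564928650856018), 77.05475616455078) [[0.5720000267028809, 0.007000000216066837], [0.5920000076293945, 0.003000000026077032], [0.6269999742507935, 0.15399999916553497], [0.6069999933242798, 0.1589999943971634]]
front scene [249. 275.] 206 ((0.8307846784591675, 0.16423237323760986), (0.009302157908678055, 0.1881636530160904), 78.2916488647461) [[0.7379999756813049, 0.17900000512599945], [0.921999990940094, 0.14100000262260437], [0.9240000247955322, 0.15000000596046448], [0.7400000095367432, 0.18799999356269836]]
```

View pics/scene7.png

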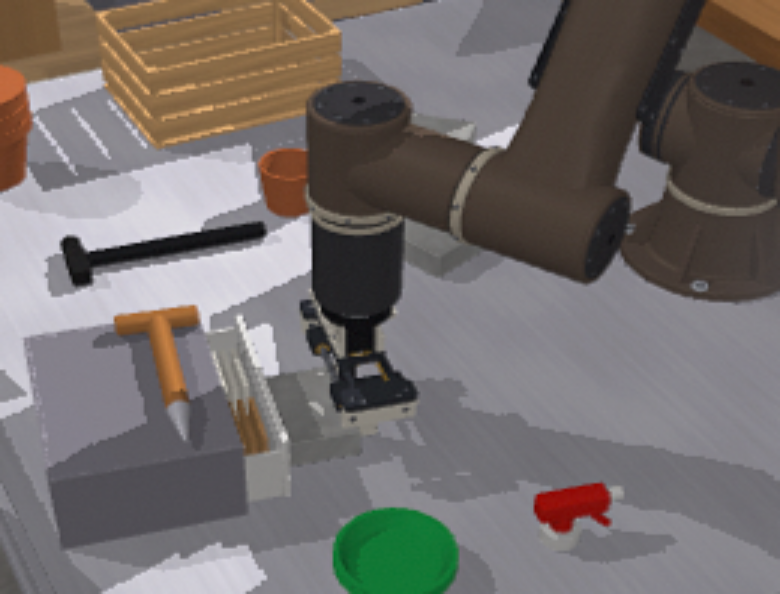

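View pics/top7.png

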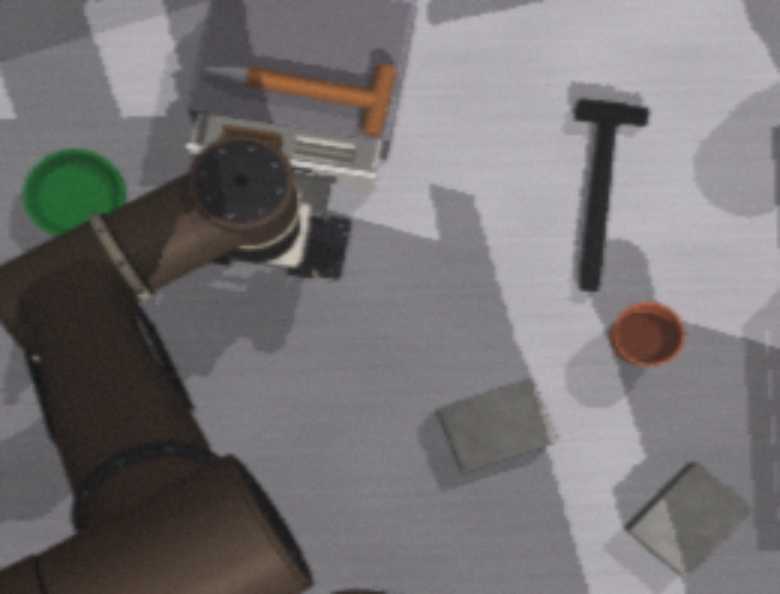

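Slab flush against the white front, drawer moved in by about 28 mm. I'll continue towards the stop in smaller and smaller steps.

```bash
python3 -m handwheel '[[0.3,-0.06,0,0],[0.3,-0.06,0,0],[0.3,-0.06,0,0],[0.3,-0.06,0,0],[0.3,-0.06,0,0],[0.3,-0.06,0,0],[0.3,-0.06,0,0],[0.3,-0.06,0,0],[0.3,-0.06,0,0],[0.3,-0.06,0,0]]'
python3 -m handwheel '[[0.15,-0.03,0,0],[0.15,-0.03,0,0],[0.15,-0.03,0,0],[0.15,-0.03,0,0]]'
python3 - <<'E'
from station import arm
from h import *
f=arm.grab_frame('top')
for s,c,m,C in blobs(f,0.09,0.104,(0.5,1.0,-.15,.25),30):
    P=C[m]; r=cv2.minAreaRect(P[:,:2].astype(np.float32)); print('front',c.round(),s[4],r,(cv2.boxPoints(r)@[.98,-.199]).round(3).tolist())
E
```

```text
t: 17.45
eef_pos: [0.6005, 0.0912, 0.1912]
ee_rot: [-3.139, -0.005, 2.943]
force: [-13.2, 2.7, 9.7]
width: 0.0616
t: 17.85
eef_pos: [0.6064, 0.09, 0.1912]
ee_rot: [-3.139, -0.005, 2.943]
force: [-13.2, 2.8, 9.3]
width: 0.0611
front [312. 152.] 73 ((0.6947623491287231, 0.006404232233762741), (0.09384659677743912, 0.010463748127222061), 78.70486450195312) [0.675, 0.685, 0.685, 0.674]
front [288. 187.] 85 ((0.5747542381286621, 0.09678149968385696), (0.13013678789138794, 0.014555621892213821), 78.6709213256836) [0.537, 0.551, 0.551, 0.537]
```

```bash
python3 -m handwheel '[[0.1,-0.02,0,0],[0.1,-0.02,0,0],[0.1,-0.02,0,0]]'
python3 -m handwheel '[[0.1,-0.02,0,0],[0.1,-0.02,0,0],[0.1,-0.02,0,0]]'
python3 -m handwheel '[[0.1,-0.02,0,0],[0.1,-0.02,0,0]]'
```

```text
t: 18.2
eef_pos: [0.6074, 0.0898, 0.1912]
ee_rot: [-3.138, -0.009, 2.942]
force: [-27.3, 11.0, 21.9]
width: 0.0611
t: 18.5
eef_pos: [0.6082, 0.0897, 0.1912]
ee_rot: [-3.138, -0.014, 2.942]
force: [-40.1, 18.5, 31.5]
width: 0.0615
t: 18.7
eef_pos: [0.6088, 0.0897, 0.1912]
ee_rot: [-3.137, -0.017, 2.942]
force: [-47.7, 22.7, 38.7]
width: 0.0608
```

The stop is clear: the force rises steeply and the tool stalls at about x = 0.607. I'll back off straight and lift away.

```bash
python3 -m handwheel '[[-0.2,0.04,0,0],[-0.2,0.04,0,0],[-0.2,0.04,0,0],[-0.2,0.04,0,0],[-0.3,0.06,0,0],[-0.5,0.1,0,0],[-0.8,0.16,0,0],[-1,0.2,0,0],[-1,0.2,0,0],[0,0,0,0]]'
python3 -m handwheel '[[0,0,2,0],[-1,0,3,0],[-1,0,3,0],[-1,-1,3,0],[-1,-2,3,0],[-1,-3,3,0],[-1,-3,2,0],[-1,-3,0,0],[-1,-3,0,0],[-1,-3,0,0],[-1,-3,0,0],[0,-3,0,0],[0,-3,0,0],[0,-2,0,0],[0,0,0,0],[0,0,0,0]]'
python3 - <<'E'
from station import arm
from h import *
s=arm.get_state();print(s['t'],s['eef_pos'],s['force'])
for n in('top','scene','wrist'):
  f=arm.grab_frame(n); pickle.dump(f,open(f'pics/{n}8.pkl','wb'))
  cv2.imwrite(f'pics/{n}8.png',cv2.resize(f['image'][80:300,200:460,::-1],None,fx=3,fy=2.7) if n=='top' else f['image'][:,:,::-1])
  for zl,zh,a in((.03,.05,(0.5,0.75,-.05,.22)),(.09,.104,(.6,.75,-.1,.25)),(.105,.117,(.6,1,-.15,.25))):
   for s,c,m,C in blobs(f,zl,zh,a):
    P=C[m]; r=cv2.minAreaRect(P[:,:2].astype(np.float32)); b=cv2.boxPoints(r); print(n,zl,c.round(),s[4],r,'ux',(b@[.98,-.199]).round(3).tolist(),'uy',(b@[.199,.98]).round(3).tolist())
E
```

```text
t: 19.7
eef_pos: [0.5712, 0.0977, 0.1917]
ee_rot: [-3.141, -0.001, 2.944]
force: [0.8, -0.9, -0.0]
width: 0.0611
t: 21.3
eef_pos: [0.4725, -0.1927, 0.3816]
ee_rot: [3.142, -0.0, 2.942]
force: [-0.0, 1.4, -0.5]
width: 0.0614
21.3 [ 0.47249861 -0.19270068  0.38159183] [-0.02638606  1.39251268 -0.52212062]
top 0.03 [293. 164.] 788 ((0.6605985760688782, 0.07701679319143295), (0.22119219601154327, 0.09292428195476532), 78.84555053710938) ux [0.586, 0.679, 0.678, 0.585] uy [0.096, 0.097, 0.318, 0.317]
top 0.09 [295. 149.] 168 ((0.707984983921051, 0.06934225559234619), (0.22128325700759888, 0.013890000991523266), 77.756103515625) ux [0.672, 0.685, 0.688, 0.675] uy [0.098, 0.098, 0.319, 0.32]
top 0.105 [299. 118.] 2703 ((0.8089893460273743, 0.049068741500377655), (0.2404884397983551, 0.19206523895263672), 78.66909790039062) ux [0.687, 0.879, 0.879, 0.687] uy [0.089, 0.089, 0.33, 0.329]
scene 0.03 [293. 253.] 678 ((0.6550214290618896, 0.08046353608369827), (0.12644776701927185, 0.07993265986442566), 78.84932708740234) ux [0.586, 0.666, 0.666, 0.586] uy [0.146, 0.146, 0.273, 0.272]
scene 0.09 [276. 246.] 163 ((0.7087521553039551, 0.07282574474811554), (0.23215968906879425, 0.022221624851226807), 74.53128051757812) ux [0.661, 0.683, 0.699, 0.677] uy [0.097, 0.096, 0.327, 0.329]
scene 0.105 [240. 249.] 2993 ((0.8043472766876221, 0.04653938114643097), (0.2494194209575653, 0.1972118318080902), 78.62227630615234) ux [0.681, 0.878, 0.877, 0.68] uy [0.081, 0.081, 0.331, 0.33]
wrist 0.03 [566. 251.] 102 ((0.6154228448867798, 0.06392665952444077), (0.021435020491480827, 0.008121144026517868), 78.8961410522461) ux [0.586, 0.595, 0.594, 0.586] uy [0.174, 0.174, 0.196, 0.196]
```

View pics/top8.png

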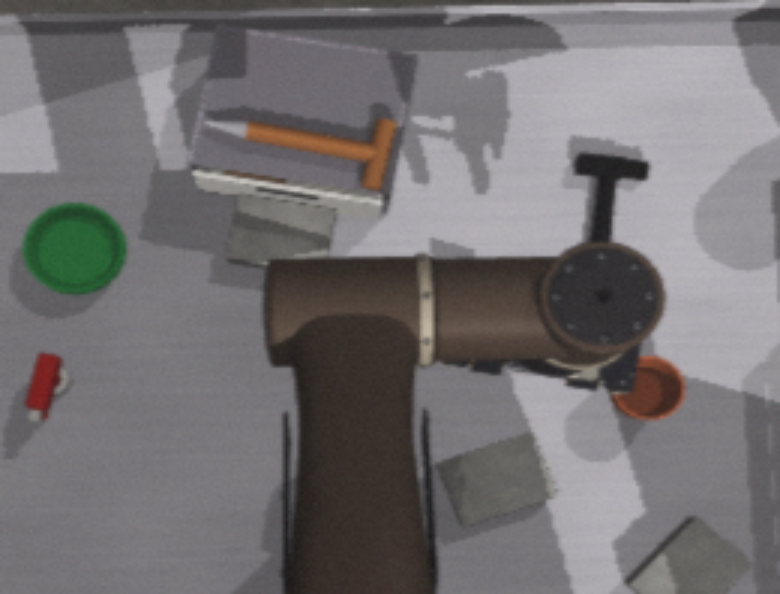

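View pics/scene8.png

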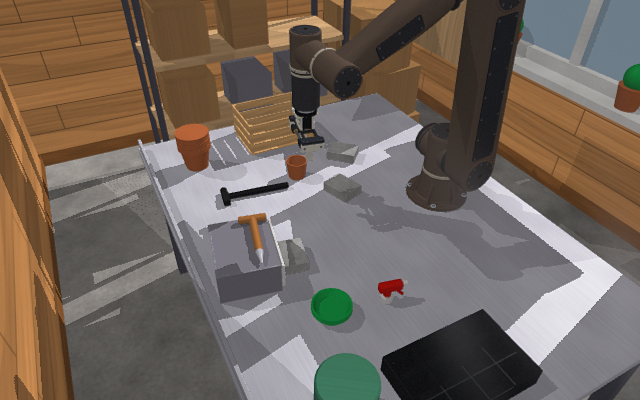

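```bash
python3 - <<'E'
from h import *
f=pickle.load(open('pics/top8.pkl','rb'));g=pickle.load(open('pics/scene8.pkl','rb'))
a=cv2.resize(f['image'][125:175,255:340,::-1],(765,290),interpolation=cv2.INTER_NEAREST)
b=cv2.resize(g['image'][210:280,230:330,::-1],None,fx=4.2,fy=4.2,interpolation=cv2.INTER_CUBIC)
b=cv2.copyMakeBorder(b,0,0,0,765-b.shape[1],cv2.BORDER_CONSTANT)
cv2.imwrite('pics/crop8.png',np.vstack([a,b]))
f=pickle.load(open('pics/top0.pkl','rb'));h=pickle.load(open('pics/top8.pkl','rb'))
for z,b in((.038,(.5,.75,.0,.15)),):
  C=cloud(h);P=C.reshape(-1,3);u=P@[.98,-.199,0];v=P@[.199,.98,0]
  for lo in np.arange(.15,.27,.02):
    k=(v>lo)&(v<lo+.02)&(P[:,2]>.033)&(P[:,2]<.047)&(u>.57)&(u<.7); kk=(v>lo)&(v<lo+.02)&(P[:,2]>.093)&(P[:,2]<.104)&(u>.6)&(u<.7)
    print(round(lo,2),'slab u',u[k].min().round(4),u[k].max().round(4),'panel',u[kk].min().round(4),u[kk].max().round(4),'z',np.median(P[k,2]).round(4))
d=cv2.absdiff(pickle.load(open('pics/top8.pkl','rb'))['image'],f['image'])
E
```

```text
0.15 slab u 0.6041 0.6774 panel 0.6749 0.6958 z 0.0403
0.17 slab u 0.6007 0.6774 panel 0.675 0.69 z 0.0398
0.19 slab u 0.5973 0.6778 panel 0.6751 0.6889 z 0.0397
0.21 slab u 0.5864 0.6776 panel 0.6753 0.6966 z 0.0394
0.23 slab u 0.5858 0.6767 panel 0.6747 0.6951 z 0.04
0.25 slab u 0.5853 0.6773 panel 0.6751 0.6918 z 0.0398
0.27 slab u 0.6587 0.6781 panel 0.6745 0.6967 z 0.0397
```

View pics/crop8.png

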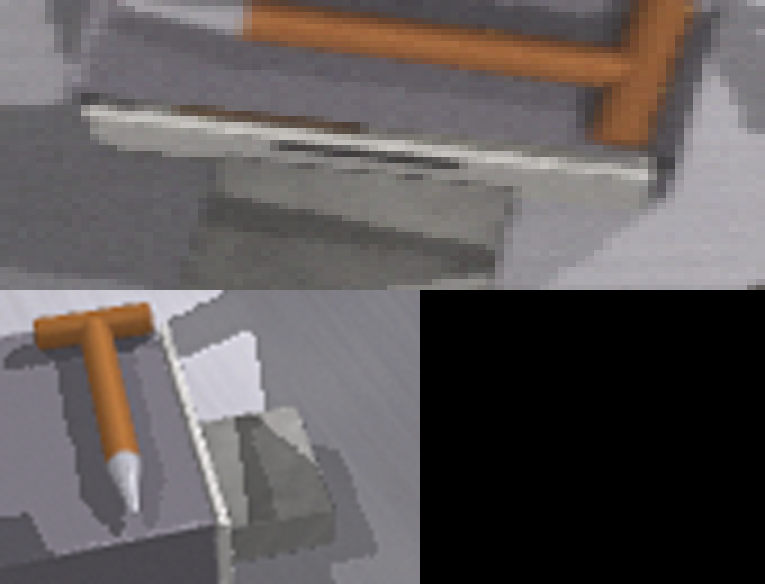

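```bash
python3 -m handwheel '[[0,0,0,0],[0,0,0,0],[0,0,0,0],[0,0,0,0],[0,0,0,0],[0,0,0,0],[0,0,0,0],[0,0,0,0],[0,0,0,0],[0,0,0,0]]'
python3 - <<'E'
from station import arm
from h import *
h=arm.grab_frame('top');C=cloud(h);P=C.reshape(-1,3);u=P@[.98,-.199,0];v=P@[.199,.98,0]
for lo in (.12,.17,.21,.25,.29):
    kk=(v>lo)&(v<lo+.02)&(P[:,2]>.093)&(P[:,2]<.104)&(u>.6)&(u<.7); print(u[kk].min().round(4))
a=pickle.load(open('pics/top0.pkl','rb'))['image'];b=h['image']
for n,(x0,x1,y0,y1) in dict(saucers=(205,245,150,192),nozzle=(205,225,205,240),hammer=(388,418,132,160),dib=(278,334,120,152)).items():
    print(n,'mean change',cv2.absdiff(a,b)[y0:y1,x0:x1].mean().round(1))
C0=pickle.load(open('pics/top0.pkl','rb'))
for f in(C0,h):
  for s,c,m,_ in blobs(f,.025,.05,(.5,.8,.25,.42),40): print('saucers',c.round(1))
  m=cv2.inRange(cv2.cvtColor(f['image'],cv2.COLOR_RGB2HSV),(0,200,120),(4,255,255))[:, :300]; print('red centroid',np.argwhere(m).mean(0).round(1))
print(arm.job_done())
E
```

```text
t: 22.45
eef_pos: [0.4726, -0.1924, 0.3816]
ee_rot: [-3.142, -0.0, 2.943]
force: [-0.2, -0.2, -0.8]
width: 0.0613
0.6762
0.6743
0.6752
0.6757
0.6766
saucers mean change 3.7
nozzle mean change 3.8
hammer mean change 4.6
dib mean change 17.8
saucers [223.1 170.6]
red centroid [nan nan]
saucers [223.7 170.5]
red centroid [nan nan]
the job is handed in; nothing more can be done
None<stdin>:12: RuntimeWarning: Mean of empty slice.
  ret = um.true_divide(
```

I pushed the left-most slab along the shelf until its long side lay against the drawer front and the drawer hit its stop. I then moved the arm away and handed the job in at about 22.5 s. I first turned the slab square with a push on its short side, then pushed it straight in with two fingers on its long side.

**Last checks**
- **Drawer:** it reached its stop, where the tool stalled and the force jumped from 13 N to about 48 N along x. The panel sits against the unit body to within a few mm and stayed put for the second I waited after letting go.
- **Slab:** its far edge is at the panel face, its angle is within about 0.3° of the unit's, and it is centred on the drawer to about 1 mm. Its top is still at 40 mm, so it was not lifted or tipped.
- **Other things:** the saucers are unmoved and the image around the nozzle and hammer barely changed. The dibber area changed more (mean 17.8 against about 4). The dibber itself looks unmoved in the pictures, so I take that to be shifting shadows. The two other slabs and the pot also looked unmoved, but I did not measure them again.

**Checks that failed or left doubt**
- The force at the stop was about 65 N in total, all through the fingers. That is under the 120 N wrist limit, but more than I meant to use.
- The nozzle colour check found no pixels and says nothing.
- A brown sliver about one pixel wide shows between the panel and the body in the top view. I read it as a view under the unit's top edge, but I could not tell it apart from a gap of 1–3 mm.

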